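Pull the small cutting board out of the board rack

ROBOT

A 6-joint arm with a two-finger parallel gripper is mounted at the origin on a cart in front of the work surface, level with it; the furniture and walls round the work are solid. World frame = base frame: x ahead of the robot, y to its left, z up, the work surface at z = 0. Lengths are in m, angles in rad, forces in N, time in s.
With the tool pointing down it reaches from about 0.3 to 0.875 m from the base axis. Payload 6.4 kg.
Tool frame: the origin (TCP) lies midway between the tips of the shut fingers; the grasp point (between the pads) lies 19 mm behind it; z points along the fingers, y is the line along which they close (so a half turn about z gives the same grasp; the last joint's range is limited). The gripper opens to 85 mm and grips with 20 to 120 N. Pads are 22 mm wide; open, the fingers measure 114 mm over their backs; the gripper's body (76 mm by 85 mm) begins 54 mm behind the grasp point. The pads swing forward as they close: fully open they stand 13 mm farther back than shut.
Start: joints at [0.939, 0.181, 1.607, -0, 1.354, -0.206], TCP at [0.237, 0.524, 0.231] pointing down, gripper open.
Joint ranges: [-2.99, 2.99], [-0.89, 2.07], [0.3, 2.58], [-1.14, 4.28], [0, 2.63], [-3.12, 3.12]. Speed limits (rad/s): [2.57, 2.57, 3.01, 3.14, 3.14, 3.14].

INTERFACE

Orientations are given as a unit quaternion [w, x, y, z].
In Python, from bench import ctrl, vision, workorder gives the robot as it stands. The module is installed in compiled form; this text tells all that it offers.
- The arm moves only by the tool servo_tool, never from a script. Its argument "steps" is a list of rows, each an object of numbers: "dx", "dy", "dz": the shift along the world's x, y, z as a fraction of full scale; "wx", "wy", "wz": the turn, a rotation vector about the world's x, y, z as a fraction of full scale. A call has exactly 5 rows; each row is the pose to reach, as a shift and turn from the pose commanded when the call began, turning the shorter way round; what a row does not reach only later rows make up. Full scale, the value 1, is 100 mm for a shift and pi rad for a turn. A row lasts 1/12 s, in which the tool goes at most 41.7 mm and 7.16 degrees, less where a joint would pass 70% of its speed; a pose out of reach is approached as far as the arm can. A call with a number of a shift or a turn outside -1 to 1 is refused whole. A call with a gripper value outside its range is refused whole. "jaw" is the opening, from 0 (shut) to 1 (fully open), set as the call begins (left out, the last holds). The fingers move at their own pace and stop on an object; the grip force is fixed at half the most. Time passes only in rows, so rows that repeat a pose let the fingers close, or fill a call up. It gives the time, the measured TCP pose, the force, the opening and the grip force at its end, in the units of the state.
- ctrl.get_obs(): the state, without advancing time (a new reading comes with each control period).
- vision.camera(name): name is "scene" or "top" or "wrist"; returns a dict with "frame" (420x560x3 uint8, red, green, blue), "vfov" (degrees; the focal length in pixels is half the picture's height over the tangent of half this angle, whatever the lens; pixels are square), "cx", "cy" (the principal point, pixels), "D" ([k1, k2, p1, p2, k3] as OpenCV has them; the pictures are not rectified), "camera_from_world" (4x4, takes a point from world to camera coordinates). Camera axes: x right, y up, looking along -z (the intrinsics and any distortion apply to the point x, -y, -z); pixel columns grow to the right and rows downward; lengths in m; the calibration is good to about 2 mm. A picture is of the moment at which its call begins. There is no depth.
- workorder.hand_in(): hands the job in; it is judged then, once.
The state is a dict: "time_s": time; "q": joint angles; "dq": joint speeds; "joint_efforts": joint torques, N m; "eef_pos": TCP position; "eef_rot": TCP orientation; "wrist_force": force on the tool from outside, world axes, zero at the start; "torque": the same for the moment, N m; "opening": opening from 0.0 (shut) to 1.0 (fully open); "grasp_force": force on a finger pad.
Only numpy, scipy, OpenCV 4.12 (cv2) and the standard library are available. Lean on these libraries where they do the work, as an engineer would, in place of code of your own. Each camera call takes 0.05 s, during which the arm holds its last target. There are 200 camera calls.

TASK

The smallest of the three white cutting boards in the wire rack needs washing. Slide it straight up out of its slot, then lower it, bottom edge first, into the open, empty grey tub until it reaches the tub's floor before you let go. Leave the two wide boards in their slots and the tub standing where it is.

Things in the scene. Friction and masses are not known exactly. Their poses are not given: they have to be found in the camera images.
- small_board: The board to take: white plastic, 125 mm wide (its x), 130 mm high (its z), 9 mm thick (its y), on edge in a slot of the rack. Origin at the middle of its lower edge. The narrowest of the three, with a round 16 mm hang hole near one upper corner (45 mm off the middle, 18 mm below the top edge; the middle of the top edge is solid).
- wide_board_a: A wide cutting board, white plastic, 190 mm wide (its x), 130 mm high (its z), 9 mm thick (its y), on edge in a slot of the rack. Origin at the middle of its lower edge. It has a 70 x 18 mm hand slot in the middle near the top.
- wide_board_b: A second wide cutting board, the same as the first: 190 mm wide (its x), 130 mm high (its z), 9 mm thick (its y), on edge in a slot of the rack. Origin at the middle of its lower edge. Hand slot as the first.
- board_rack: Fixed steel wire rack, 130 mm (its x) by 190 mm (its y), 73 mm high to the tops of its wire loops. Three slots, each 12 mm across between two loops and running along its x, lie at y = -65, 0 and +65 mm; the boards stand on its base plate, 8 mm above the counter. Which board is in which slot varies. Origin at the middle of its underside.
- tub: Open grey plastic wash tub, loose and empty, 150 mm (its x) by 210 mm (its y), 91 mm high; 160 x 246 mm over its rolled rim and two end grips. Inside 140 by 200 mm with upright walls, floor 5 mm above the counter. Origin at the middle of its underside.
There are look-alikes about, which are no part of the job. Leave any yellow look-alike of the board_rack alone.

How it is judged:
By the outcome, as a careful person would: the job done as asked, in the order asked, and still so for the second after the job is handed in, with the robot touching nothing.
It also fails if it takes over 45 s, if anything falls off the work surface, if the arm or the gripper's body presses on something with over 40 N, if the wrist force passes 120 N, or if a joint passes its speed limit or range.

## Working session

There is one attempt and no reset: what is moved stays moved. The work goes in short steps, Python scripts to look and compute and a tool call to move; the robot and the scene stay as the last step left them, time stands still between calls to the robot, and variables do not carry over. Pictures are saved under pics/ and viewed, at most 10 in all, crops included, and the job is handed in when it is done.

Besides the shell and the picture viewer there is one more tool, called after "Emit:" by a JSON object that holds its "api" and its "payload", one argument or row to a line. servo_tool: Moves the arm, as the interface text tells. Its arguments: {"type":"object","properties":{"steps":{"type":"array","items":{"type":"object","properties":{"dx":{"type":"number"},"dy":{"type":"number"},"dz":{"type":"number"},"wx":{"type":"number"},"wy":{"type":"number"},"wz":{"type":"number"}}}},"jaw":{"type":"number"}},"required":["steps"]}

```bash
mkdir -p pics; cat > h.py <<'E'
import numpy as np, cv2
from bench import ctrl, vision, workorder
def cam(n):
    c=vision.camera(n); h=c["frame"].shape[0]; f=h/2/np.tan(np.radians(c["vfov"])/2)
    c["K"]=np.array([[f,0,c["cx"]],[0,f,c["cy"]],[0,0,1.]]); c["D"]=np.array(c["D"],float)
    c["T"]=np.diag([1,-1,-1,1.])@np.array(c["camera_from_world"]); return c
def proj(c,P):
    return cv2.projectPoints(np.array(P,float).reshape(-1,1,3),cv2.Rodrigues(c["T"][:3,:3])[0],c["T"][:3,3],c["K"],c["D"])[0].reshape(-1,2)
def onz(c,uv,z):
    n=cv2.undistortPoints(np.array(uv,float).reshape(-1,1,2),c["K"],c["D"]).reshape(-1,2)
    R,t=c["T"][:3,:3],c["T"][:3,3]; o=-R.T@t; d=np.c_[n,np.ones(len(n))]@R
    z=np.broadcast_to(z,len(n)); return o+d*((z-o[2])/d[:,2])[:,None]
def save(c,n): cv2.imwrite(f"pics/{n}.png",c["frame"][:,:,::-1])
E
python3 - <<'E'
from h import *
import pickle
for n in("scene","top"):
    c=cam(n);save(c,n+"0"); pickle.dump(c,open(n+".pkl","wb")); print(n,-c["T"][:3,:3].T@c["T"][:3,3],c["D"])
o=ctrl.get_obs();print(o)
E
```

```text
scene [-0.15104517 -0.60032019  0.66348115] [-0.04344825  0.          0.          0.          0.        ]
top [ 0.23994625 -0.08342052  1.30762956] [0.02819819 0.         0.         0.         0.        ]
{'time_s': 0.1, 'q': array([ 9.38745195e-01,  1.81460320e-01,  1.60790023e+00,  4.75386174e-06,
        1.35381635e+00, -2.06334521e-01]), 'dq': array([ 0.0009765 , -0.00218218, -0.00104125,  0.00039564,  0.0008902 ,
       -0.00131937]), 'joint_efforts': array([-4.24403152e-04, -4.45878518e+01, -3.52240777e+01, -3.94207564e-04,
        4.22329569e-03,  8.45436404e-06]), 'eef_pos': array([0.23716078, 0.52326753, 0.23048163]), 'eef_rot': array([-3.24531351e-04,  2.11254991e-01,  9.77430663e-01, -7.22592331e-04]), 'wrist_force': array([-0.18714205,  0.10175543,  0.75605581]), 'torque': array([-0.01669697,  0.00629419, -0.00492113]), 'grasp_force': 0.0, 'opening': 0.9998282652444539}
```

View pics/scene0.png

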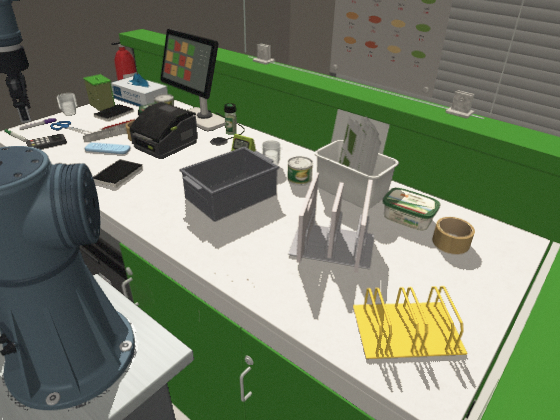

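View pics/top0.png

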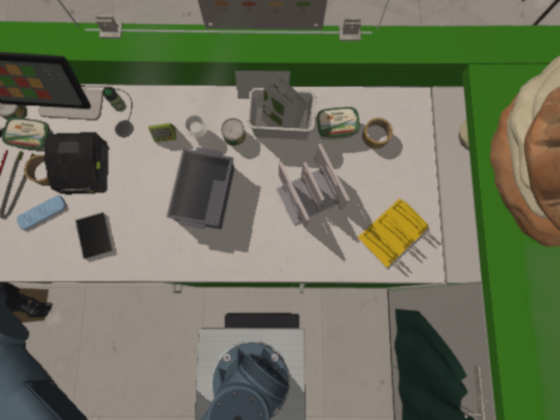

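The rack with three boards is at top (312,190) and scene (335,225). The dark grey tub is at top (202,190) and scene (230,183). The look-alikes are the yellow rack at top (395,233) and a light basket holding other things at top (280,112). I'll enlarge the boards and the tub.

```bash
python3 - <<'E'
import cv2,numpy as np
t=cv2.imread("pics/top0.png");s=cv2.imread("pics/scene0.png")
a=cv2.resize(t[140:230,265:365],(600,540),interpolation=cv2.INTER_CUBIC)
cv2.imwrite("pics/c1.png",a)
cv2.imwrite("pics/c2.png",cv2.resize(s[165:270,280:385],(600,600),interpolation=cv2.INTER_CUBIC))
E
```

```text
(no output)
```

View pics/c1.png

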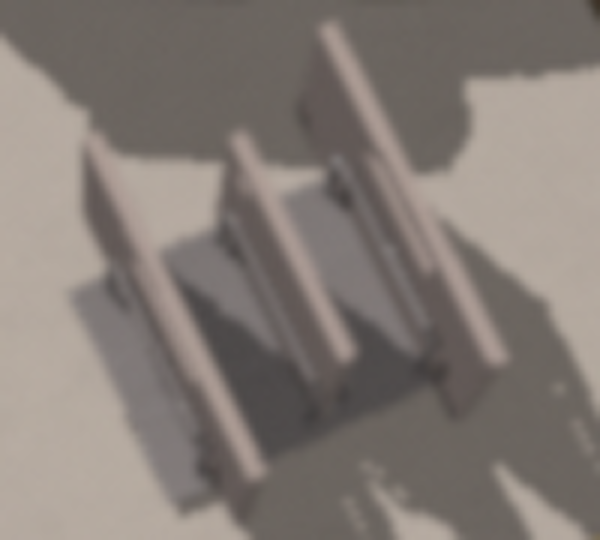

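View pics/c2.png

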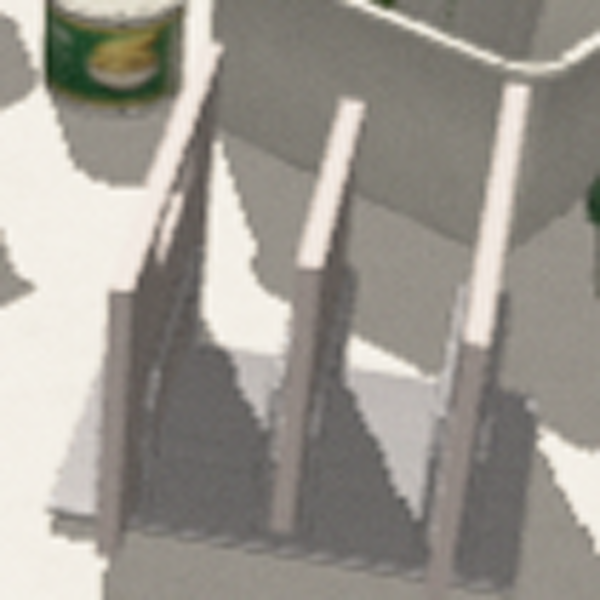

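The middle board, at scene (338,198) and top (313,181), is clearly narrower than the outer two and has no hand slot, so it's the one to take.

```bash
python3 - <<'E'
from h import *
import pickle
t=pickle.load(open("top.pkl","rb"));s=pickle.load(open("scene.pkl","rb"))
f=lambda P,o,k:[(o[0]+(u+.5)/k-.5,o[1]+(v+.5)/k-.5) for u,v in P]
for nm,c,P in(("top",t,f([(238,133),(345,357)],(265,140),6)),("scene",s,f([(350,103),(313,263)],(280,165),5.714))):
    p=onz(c,P,.138);d=p[0]-p[1];print(nm,p.round(4),p.mean(0).round(4),np.linalg.norm(d),np.degrees(np.arctan2(d[1],d[0])))
for nm,P in(("wA",[(90,135),(255,475)]),("wB",[(330,28),(495,358)])):
    p=onz(t,f(P,(265,140),6),.138);d=p[0]-p[1];print(nm,p.mean(0).round(4),np.linalg.norm(d),np.degrees(np.arctan2(d[1],d[0])))
save({"frame":cv2.resize(t["frame"][135:240,150:250],(570,600),interpolation=cv2.INTER_CUBIC)},"c3")
E
```

```text
top [[ 0.6317 -0.1559  0.138 ]
 [ 0.5191 -0.2066  0.138 ]] [ 0.5754 -0.1813  0.138 ] 0.12350358701394196 24.246358382025655
scene [[ 0.6279 -0.155   0.138 ]
 [ 0.5205 -0.2083  0.138 ]] [ 0.5742 -0.1816  0.138 ] 0.11996930953020944 26.386122070784527
wA [ 0.5456 -0.1231  0.138 ] 0.1869060268402495 25.17173177855214
wB [ 0.6027 -0.2403  0.138 ] 0.1842175637780059 24.69751681733255
```

View pics/c3.png

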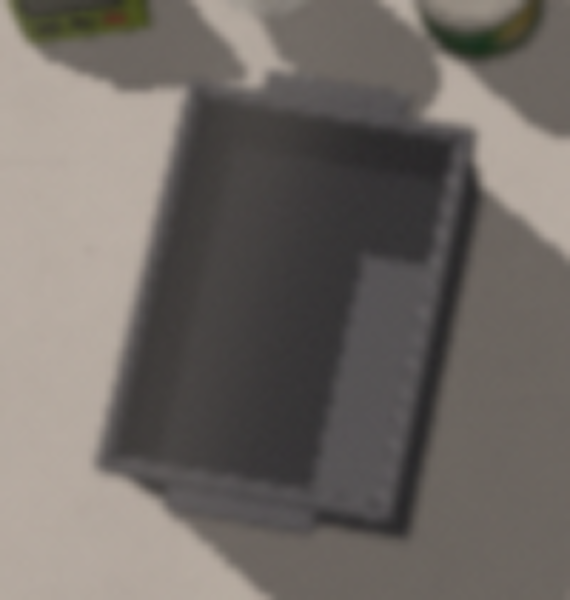

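```bash
python3 - <<'E'
from h import *
import pickle
t=pickle.load(open("top.pkl","rb"))
P=[(150+(u+.5)/5.7-.5,135+(v+.5)/5.714-.5) for u,v in[(193,85),(473,130),(395,520),(100,467)]]
p=onz(t,P,.091);print(p.round(4),p.mean(0));e=p-np.roll(p,-1,0);print(np.linalg.norm(e,axis=1),np.degrees(np.arctan2(e[:,1],e[:,0])))
E
```

```text
[[0.6844 0.2121 0.091 ]
 [0.6601 0.0608 0.091 ]
 [0.4479 0.0952 0.091 ]
 [0.475  0.2492 0.091 ]] [0.56686161 0.15431465 0.091     ]
[0.153207   0.21498966 0.15646719 0.21260062] [ 80.90281625  -9.19697428 -99.98318879 169.92827923]
```

Emit:
{"api": "servo_tool", "payload": {
  "steps": [
    {"dx": 0.2,"dy": -0.3,"dz": 0.2,"wz": -0.039},
    {"dx": 0.4,"dy": -0.6,"dz": 0.4,"wz": -0.078},
    {"dx": 0.6,"dy": -0.8,"dz": 0.5,"wz": -0.117},
    {"dx": 0.8,"dy": -1.0,"dz": 0.6,"wz": -0.156},
    {"dx": 1.0,"dy": -1.0,"dz": 0.7,"wz": -0.195}
  ],
  "jaw": 0.5
}}

```text
$.steps[0]: bad value
```

Emit:
{"api": "servo_tool", "payload": {
  "steps": [
    {"dx": 0.2,"dy": -0.3,"dz": 0.2,"wx": 0,"wy": 0,"wz": -0.039},
    {"dx": 0.4,"dy": -0.6,"dz": 0.4,"wx": 0,"wy": 0,"wz": -0.078},
    {"dx": 0.6,"dy": -0.8,"dz": 0.5,"wx": 0,"wy": 0,"wz": -0.117},
    {"dx": 0.8,"dy": -1.0,"dz": 0.6,"wx": 0,"wy": 0,"wz": -0.156},
    {"dx": 1.0,"dy": -1.0,"dz": 0.7,"wx": 0,"wy": 0,"wz": -0.195}
  ],
  "jaw": 0.5
}}

```text
time_s: 0.52
eef_pos: [0.3381, 0.4209, 0.3018]
eef_rot: [0.0, 0.499, 0.866, -0.001]
wrist_force: [0.3, 0.3, -0.8]
opening: 0.502
grasp_force: 0.0
```

Emit:
{"api": "servo_tool", "payload": {
  "steps": [
    {"dx": 0.2,"dy": -0.3,"dz": 0,"wx": 0,"wy": 0,"wz": -0.039},
    {"dx": 0.4,"dy": -0.6,"dz": 0,"wx": 0,"wy": 0,"wz": -0.078},
    {"dx": 0.6,"dy": -0.8,"dz": 0,"wx": 0,"wy": 0,"wz": -0.117},
    {"dx": 0.8,"dy": -1.0,"dz": 0,"wx": 0,"wy": 0,"wz": -0.156},
    {"dx": 1.0,"dy": -1.0,"dz": 0,"wx": 0,"wy": 0,"wz": -0.195}
  ]
}}

```text
time_s: 0.93
eef_pos: [0.4384, 0.3206, 0.3011]
eef_rot: [0.0, 0.738, 0.675, -0.001]
wrist_force: [0.5, 0.7, -0.3]
opening: 0.5
grasp_force: 0.0
```

Emit:
{"api": "servo_tool", "payload": {
  "steps": [
    {"dx": 0.2,"dy": -0.3,"dz": 0,"wx": 0,"wy": 0,"wz": -0.039},
    {"dx": 0.4,"dy": -0.6,"dz": 0,"wx": 0,"wy": 0,"wz": -0.078},
    {"dx": 0.6,"dy": -0.8,"dz": 0,"wx": 0,"wy": 0,"wz": -0.117},
    {"dx": 0.8,"dy": -1.0,"dz": 0,"wx": 0,"wy": 0,"wz": -0.156},
    {"dx": 1.0,"dy": -1.0,"dz": 0,"wx": 0,"wy": 0,"wz": -0.195}
  ]
}}

```text
time_s: 1.35
eef_pos: [0.5385, 0.2202, 0.3009]
eef_rot: [0.001, 0.907, 0.421, -0.001]
wrist_force: [1.2, 1.1, -0.1]
opening: 0.499
grasp_force: 0.0
```

Emit:
{"api": "servo_tool", "payload": {
  "steps": [
    {"dx": 0.1,"dy": -0.3,"dz": 0,"wx": 0,"wy": 0,"wz": -0.03},
    {"dx": 0.2,"dy": -0.6,"dz": 0,"wx": 0,"wy": 0,"wz": -0.06},
    {"dx": 0.3,"dy": -0.9,"dz": 0,"wx": 0,"wy": 0,"wz": -0.09},
    {"dx": 0.36,"dy": -1.0,"dz": 0,"wx": 0,"wy": 0,"wz": -0.12},
    {"dx": 0.36,"dy": -1.0,"dz": 0,"wx": 0,"wy": 0,"wz": -0.138}
  ]
}}

```text
time_s: 1.77
eef_pos: [0.5744, 0.1205, 0.3005]
eef_rot: [0.0, 0.976, 0.216, -0.001]
wrist_force: [0.2, -0.5, -0.2]
opening: 0.498
grasp_force: 0.0
```

Emit:
{"api": "servo_tool", "payload": {
  "steps": [
    {"dx": 0,"dy": -0.3,"dz": -0.1,"wx": 0,"wy": 0,"wz": 0},
    {"dx": 0,"dy": -0.6,"dz": -0.2,"wx": 0,"wy": 0,"wz": 0},
    {"dx": 0,"dy": -0.9,"dz": -0.3,"wx": 0,"wy": 0,"wz": 0},
    {"dx": 0,"dy": -1.0,"dz": -0.4,"wx": 0,"wy": 0,"wz": 0},
    {"dx": 0,"dy": -1.0,"dz": -0.4,"wx": 0,"wy": 0,"wz": 0}
  ]
}}

```text
time_s: 2.18
eef_pos: [0.5721, 0.0216, 0.2584]
eef_rot: [-0.001, 0.976, 0.219, -0.002]
wrist_force: [-0.5, -0.9, -0.6]
opening: 0.497
grasp_force: 0.0
```

Emit:
{"api": "servo_tool", "payload": {
  "steps": [
    {"dx": 0,"dy": -0.3,"dz": 0,"wx": 0,"wy": 0,"wz": 0},
    {"dx": 0,"dy": -0.6,"dz": 0,"wx": 0,"wy": 0,"wz": 0},
    {"dx": 0,"dy": -0.9,"dz": 0,"wx": 0,"wy": 0,"wz": 0},
    {"dx": 0,"dy": -1.0,"dz": 0,"wx": 0,"wy": 0,"wz": 0},
    {"dx": 0,"dy": -1.0,"dz": 0,"wx": 0,"wy": 0,"wz": 0}
  ]
}}

```text
time_s: 2.6
eef_pos: [0.5737, -0.0774, 0.2615]
eef_rot: [-0.0, 0.976, 0.219, 0.0]
wrist_force: [-1.0, 0.3, 0.5]
opening: 0.496
grasp_force: 0.0
```

Emit:
{"api": "servo_tool", "payload": {
  "steps": [
    {"dx": 0,"dy": -0.3,"dz": 0,"wx": 0,"wy": 0,"wz": 0},
    {"dx": 0,"dy": -0.6,"dz": 0,"wx": 0,"wy": 0,"wz": 0},
    {"dx": 0,"dy": -0.9,"dz": 0,"wx": 0,"wy": 0,"wz": 0},
    {"dx": 0,"dy": -1.0,"dz": 0,"wx": 0,"wy": 0,"wz": 0},
    {"dx": 0,"dy": -1.0,"dz": 0,"wx": 0,"wy": 0,"wz": 0}
  ]
}}

```text
time_s: 3.02
eef_pos: [0.5738, -0.1767, 0.2613]
eef_rot: [-0.0, 0.976, 0.22, 0.0]
wrist_force: [0.4, 0.1, 0.4]
opening: 0.499
grasp_force: 0.0
```

```bash
python3 - <<'E'
from h import *
import pickle
c=cam("wrist");save(c,"w1");pickle.dump(c,open("w1.pkl","wb"));print(-c["T"][:3,:3].T@c["T"][:3,3])
th=np.radians(25);u=np.array([np.cos(th),np.sin(th),0])
for s in(-.0625,0,.0625):print(proj(c,np.array([.575,-.1814,.138])+s*u))
E
```

```text
[ 0.63916893 -0.14647863  0.40392708]
[[281.64348083 264.97672723]]
[[282.45317469 202.18548261]]
[[283.36579312 130.86597927]]
```

View pics/w1.png

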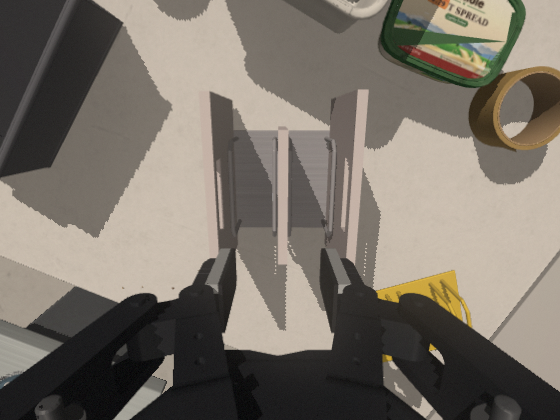

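The wrist picture shows the small board's top edge running (283,127)–(283,264). That is within 1 px sideways of the prediction, and the wide boards are clear of the fingers on both sides. I'll descend.

Emit:
{"api": "servo_tool", "payload": {
  "steps": [
    {"dx": 0.02,"dy": -0.045,"dz": 0,"wx": 0,"wy": 0,"wz": 0},
    {"dx": 0.02,"dy": -0.045,"dz": -0.25,"wx": 0,"wy": 0,"wz": 0},
    {"dx": 0.02,"dy": -0.045,"dz": -0.5,"wx": 0,"wy": 0,"wz": 0},
    {"dx": 0.02,"dy": -0.045,"dz": -0.75,"wx": 0,"wy": 0,"wz": 0},
    {"dx": 0.02,"dy": -0.045,"dz": -0.9,"wx": 0,"wy": 0,"wz": 0}
  ]
}}

```text
time_s: 3.48
eef_pos: [0.5747, -0.178, 0.1686]
eef_rot: [-0.001, 0.975, 0.221, -0.001]
wrist_force: [-0.1, 0.5, -0.5]
opening: 0.504
grasp_force: 0.0
```

Emit:
{"api": "servo_tool", "payload": {
  "steps": [
    {"dx": 0,"dy": 0,"dz": -0.2,"wx": 0,"wy": 0,"wz": 0},
    {"dx": 0,"dy": 0,"dz": -0.4,"wx": 0,"wy": 0,"wz": 0},
    {"dx": 0,"dy": 0,"dz": -0.6,"wx": 0,"wy": 0,"wz": 0},
    {"dx": 0,"dy": 0,"dz": -0.69,"wx": 0,"wy": 0,"wz": 0},
    {"dx": 0,"dy": 0,"dz": -0.69,"wx": 0,"wy": 0,"wz": 0}
  ]
}}

```text
time_s: 3.9
eef_pos: [0.5742, -0.1784, 0.0998]
eef_rot: [-0.002, 0.975, 0.221, -0.002]
wrist_force: [-0.9, 0.5, 0.5]
opening: 0.502
grasp_force: 0.0
```

Emit:
{"api": "servo_tool", "payload": {
  "steps": [
    {"dx": 0,"dy": 0,"dz": 0,"wx": 0,"wy": 0,"wz": 0},
    {"dx": 0,"dy": 0,"dz": 0,"wx": 0,"wy": 0,"wz": 0},
    {"dx": 0,"dy": 0,"dz": 0,"wx": 0,"wy": 0,"wz": 0},
    {"dx": 0,"dy": 0,"dz": 0,"wx": 0,"wy": 0,"wz": 0},
    {"dx": 0,"dy": 0,"dz": 0,"wx": 0,"wy": 0,"wz": 0}
  ],
  "jaw": 0
}}

```text
time_s: 4.32
eef_pos: [0.5767, -0.1812, 0.1041]
eef_rot: [0.001, 0.975, 0.22, 0.001]
wrist_force: [-0.9, 1.4, 6.7]
opening: 0.092
grasp_force: 59.7
```

Emit:
{"api": "servo_tool", "payload": {
  "steps": [
    {"dx": 0,"dy": 0,"dz": 0,"wx": 0,"wy": 0,"wz": 0},
    {"dx": 0,"dy": 0,"dz": 0,"wx": 0,"wy": 0,"wz": 0},
    {"dx": 0,"dy": 0,"dz": 0.02,"wx": 0,"wy": 0,"wz": 0},
    {"dx": 0,"dy": 0,"dz": 0.06,"wx": 0,"wy": 0,"wz": 0},
    {"dx": 0,"dy": 0,"dz": 0.1,"wx": 0,"wy": 0,"wz": 0}
  ]
}}

```text
time_s: 4.73
eef_pos: [0.5749, -0.1807, 0.1121]
eef_rot: [-0.0, 0.975, 0.22, -0.001]
wrist_force: [-0.9, 0.8, -1.7]
opening: 0.099
grasp_force: 58.5
```

Gripped (the opening matches 9 mm). Lifting straight up.

Emit:
{"api": "servo_tool", "payload": {
  "steps": [
    {"dx": 0,"dy": 0,"dz": 0.16,"wx": 0,"wy": 0,"wz": 0},
    {"dx": 0,"dy": 0,"dz": 0.32,"wx": 0,"wy": 0,"wz": 0},
    {"dx": 0,"dy": 0,"dz": 0.48,"wx": 0,"wy": 0,"wz": 0},
    {"dx": 0,"dy": 0,"dz": 0.64,"wx": 0,"wy": 0,"wz": 0},
    {"dx": 0,"dy": 0,"dz": 0.8,"wx": 0,"wy": 0,"wz": 0}
  ]
}}

```text
time_s: 5.15
eef_pos: [0.5751, -0.1808, 0.193]
eef_rot: [-0.0, 0.975, 0.22, -0.0]
wrist_force: [-0.5, -0.2, -1.7]
opening: 0.1
grasp_force: 58.6
```

Emit:
{"api": "servo_tool", "payload": {
  "steps": [
    {"dx": 0,"dy": 0,"dz": 0.2,"wx": 0,"wy": 0,"wz": 0},
    {"dx": 0,"dy": 0,"dz": 0.4,"wx": 0,"wy": 0,"wz": 0},
    {"dx": 0,"dy": 0,"dz": 0.6,"wx": 0,"wy": 0,"wz": 0},
    {"dx": 0,"dy": 0,"dz": 0.8,"wx": 0,"wy": 0,"wz": 0},
    {"dx": 0,"dy": 0,"dz": 0.9,"wx": 0,"wy": 0,"wz": 0}
  ]
}}

```text
time_s: 5.57
eef_pos: [0.5761, -0.1813, 0.2853]
eef_rot: [0.001, 0.975, 0.22, 0.001]
wrist_force: [0.0, 0.4, -2.1]
opening: 0.099
grasp_force: 58.7
```

```bash
python3 - <<'E'
from h import *
import pickle
c=cam("scene");save({"frame":cv2.resize(c["frame"][60:300,140:460],(800,600))},"s2");print(ctrl.get_obs()["eef_pos"])
E
```

```text
[ 0.57672634 -0.18158424  0.28656523]
```

View pics/s2.png

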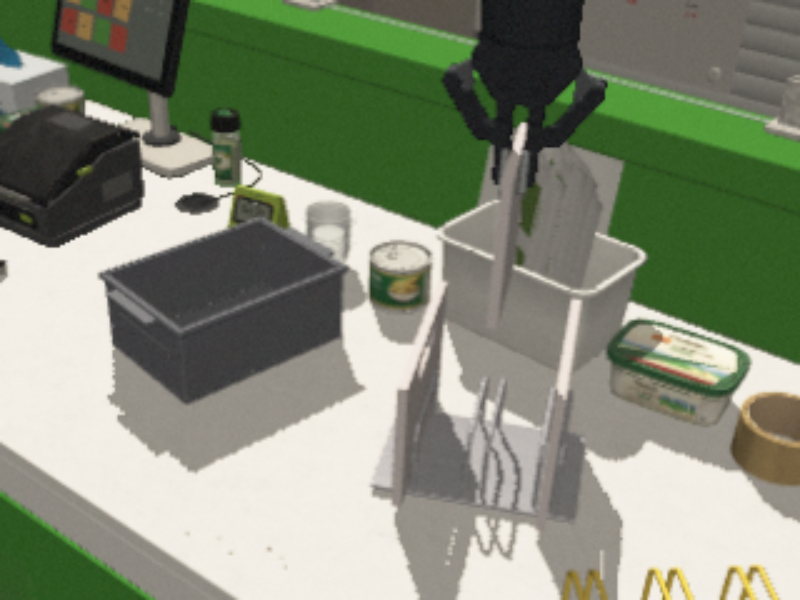

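The small board hangs clear at crop (510,230), with both wide boards still in their slots and the tub at (225,310). Moving it to the tub.

Emit:
{"api": "servo_tool", "payload": {
  "steps": [
    {"dx": 0,"dy": 0.15,"dz": 0,"wx": 0,"wy": 0,"wz": 0},
    {"dx": 0,"dy": 0.4,"dz": 0,"wx": 0,"wy": 0,"wz": 0},
    {"dx": 0,"dy": 0.6,"dz": 0,"wx": 0,"wy": 0,"wz": 0},
    {"dx": 0,"dy": 0.8,"dz": 0,"wx": 0,"wy": 0,"wz": 0},
    {"dx": 0,"dy": 1.0,"dz": 0,"wx": 0,"wy": 0,"wz": 0}
  ]
}}

```text
time_s: 6.03
eef_pos: [0.5744, -0.0789, 0.2802]
eef_rot: [-0.001, 0.975, 0.22, -0.001]
wrist_force: [-0.8, 0.5, -2.1]
opening: 0.097
grasp_force: 58.7
```

Emit:
{"api": "servo_tool", "payload": {
  "steps": [
    {"dx": 0,"dy": 0.2,"dz": 0,"wx": 0,"wy": 0,"wz": -0.02},
    {"dx": 0,"dy": 0.4,"dz": 0,"wx": 0,"wy": 0,"wz": -0.04},
    {"dx": 0,"dy": 0.6,"dz": 0,"wx": 0,"wy": 0,"wz": -0.06},
    {"dx": 0,"dy": 0.8,"dz": 0,"wx": 0,"wy": 0,"wz": -0.08},
    {"dx": 0,"dy": 1.0,"dz": 0,"wx": 0,"wy": 0,"wz": -0.1}
  ]
}}

```text
time_s: 6.45
eef_pos: [0.5743, 0.021, 0.2803]
eef_rot: [-0.0, 0.998, 0.064, -0.002]
wrist_force: [0.0, -0.0, -1.9]
opening: 0.098
grasp_force: 58.7
```

Emit:
{"api": "servo_tool", "payload": {
  "steps": [
    {"dx": -0.02,"dy": 0.2,"dz": 0,"wx": 0,"wy": 0,"wz": -0.02},
    {"dx": -0.04,"dy": 0.4,"dz": 0,"wx": 0,"wy": 0,"wz": -0.04},
    {"dx": -0.06,"dy": 0.6,"dz": 0,"wx": 0,"wy": 0,"wz": -0.06},
    {"dx": -0.08,"dy": 0.8,"dz": 0,"wx": 0,"wy": 0,"wz": -0.08},
    {"dx": -0.09,"dy": 1.0,"dz": 0,"wx": 0,"wy": 0,"wz": -0.095}
  ]
}}

```text
time_s: 6.87
eef_pos: [0.565, 0.1208, 0.2803]
eef_rot: [0.0, 0.996, -0.085, -0.002]
wrist_force: [0.1, 0.0, -1.3]
opening: 0.099
grasp_force: 58.7
```

Emit:
{"api": "servo_tool", "payload": {
  "steps": [
    {"dx": 0,"dy": 0.15,"dz": 0,"wx": 0,"wy": 0,"wz": 0},
    {"dx": 0,"dy": 0.3,"dz": 0,"wx": 0,"wy": 0,"wz": 0},
    {"dx": 0,"dy": 0.4,"dz": 0,"wx": 0,"wy": 0,"wz": 0},
    {"dx": 0,"dy": 0.4,"dz": 0,"wx": 0,"wy": 0,"wz": 0},
    {"dx": 0,"dy": 0.4,"dz": 0,"wx": 0,"wy": 0,"wz": 0}
  ]
}}

```text
time_s: 7.28
eef_pos: [0.5658, 0.1595, 0.2812]
eef_rot: [0.0, 0.997, -0.083, -0.001]
wrist_force: [0.4, -0.7, -2.1]
opening: 0.093
grasp_force: 58.7
```

```bash
python3 - <<'E'
from h import *
c=cam("wrist");o=ctrl.get_obs();print(o["eef_pos"],o["eef_rot"])
save(c,"w2")
E
```

```text
[0.56606513 0.15891754 0.28148499] [ 3.22202364e-04  9.96479424e-01 -8.38347512e-02 -6.23609220e-04]
```

View pics/w2.png

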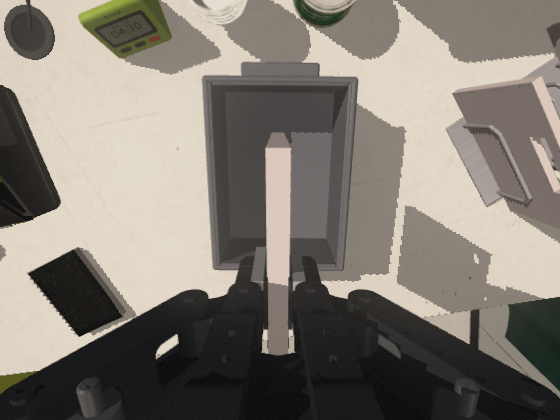

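The board is aligned with the tub's long axis and sits centred over its opening (x ≈ 278 px between the walls at 213 and 350). Lowering.

Emit:
{"api": "servo_tool", "payload": {
  "steps": [
    {"dx": 0,"dy": 0,"dz": -0.2,"wx": 0,"wy": 0,"wz": 0},
    {"dx": 0,"dy": 0,"dz": -0.4,"wx": 0,"wy": 0,"wz": 0},
    {"dx": 0,"dy": 0,"dz": -0.6,"wx": 0,"wy": 0,"wz": 0},
    {"dx": 0,"dy": 0,"dz": -0.8,"wx": 0,"wy": 0,"wz": 0},
    {"dx": 0,"dy": 0,"dz": -1.0,"wx": 0,"wy": 0,"wz": 0}
  ]
}}

```text
time_s: 7.75
eef_pos: [0.5665, 0.158, 0.1813]
eef_rot: [0.0, 0.996, -0.085, 0.0]
wrist_force: [0.5, 0.4, -2.3]
opening: 0.096
grasp_force: 58.9
```

Emit:
{"api": "servo_tool", "payload": {
  "steps": [
    {"dx": 0,"dy": 0,"dz": -0.15,"wx": 0,"wy": 0,"wz": 0},
    {"dx": 0,"dy": 0,"dz": -0.3,"wx": 0,"wy": 0,"wz": 0},
    {"dx": 0,"dy": 0,"dz": -0.45,"wx": 0,"wy": 0,"wz": 0},
    {"dx": 0,"dy": 0,"dz": -0.6,"wx": 0,"wy": 0,"wz": 0},
    {"dx": 0,"dy": 0,"dz": -0.7,"wx": 0,"wy": 0,"wz": 0}
  ]
}}

```text
time_s: 8.17
eef_pos: [0.5658, 0.158, 0.1106]
eef_rot: [0.0, 0.996, -0.085, -0.001]
wrist_force: [-0.8, -0.2, -2.2]
opening: 0.094
grasp_force: 58.8
```

Emit:
{"api": "servo_tool", "payload": {
  "steps": [
    {"dx": 0,"dy": 0,"dz": -0.02,"wx": 0,"wy": 0,"wz": 0},
    {"dx": 0,"dy": 0,"dz": -0.04,"wx": 0,"wy": 0,"wz": 0},
    {"dx": 0,"dy": 0,"dz": -0.06,"wx": 0,"wy": 0,"wz": 0},
    {"dx": 0,"dy": 0,"dz": -0.08,"wx": 0,"wy": 0,"wz": 0},
    {"dx": 0,"dy": 0,"dz": -0.08,"wx": 0,"wy": 0,"wz": 0}
  ]
}}

```text
time_s: 8.58
eef_pos: [0.5669, 0.1592, 0.1047]
eef_rot: [-0.0, 0.996, -0.084, 0.0]
wrist_force: [-0.0, 0.7, -2.1]
opening: 0.096
grasp_force: 58.8
```

Emit:
{"api": "servo_tool", "payload": {
  "steps": [
    {"dx": 0,"dy": 0,"dz": -0.01,"wx": 0,"wy": 0,"wz": 0},
    {"dx": 0,"dy": 0,"dz": -0.02,"wx": 0,"wy": 0,"wz": 0},
    {"dx": 0,"dy": 0,"dz": -0.03,"wx": 0,"wy": 0,"wz": 0},
    {"dx": 0,"dy": 0,"dz": -0.03,"wx": 0,"wy": 0,"wz": 0},
    {"dx": 0,"dy": 0,"dz": -0.03,"wx": 0,"wy": 0,"wz": 0}
  ]
}}

```text
time_s: 9.0
eef_pos: [0.5665, 0.1592, 0.1013]
eef_rot: [-0.0, 0.996, -0.084, 0.0]
wrist_force: [-0.9, -0.5, -2.1]
opening: 0.094
grasp_force: 58.8
```

Emit:
{"api": "servo_tool", "payload": {
  "steps": [
    {"dx": 0,"dy": 0,"dz": -0.005,"wx": 0,"wy": 0,"wz": 0},
    {"dx": 0,"dy": 0,"dz": -0.01,"wx": 0,"wy": 0,"wz": 0},
    {"dx": 0,"dy": 0,"dz": -0.015,"wx": 0,"wy": 0,"wz": 0},
    {"dx": 0,"dy": 0,"dz": -0.02,"wx": 0,"wy": 0,"wz": 0},
    {"dx": 0,"dy": 0,"dz": -0.02,"wx": 0,"wy": 0,"wz": 0}
  ]
}}

```text
time_s: 9.42
eef_pos: [0.5667, 0.1594, 0.1012]
eef_rot: [-0.0, 0.996, -0.084, 0.0]
wrist_force: [-5.9, 1.1, 11.5]
opening: 0.096
grasp_force: 61.0
```

The wrist force jumped to +11.5 N, so the board is on the tub's floor. Releasing and rising.

Emit:
{"api": "servo_tool", "payload": {
  "steps": [
    {"dx": 0,"dy": 0,"dz": 0,"wx": 0,"wy": 0,"wz": 0},
    {"dx": 0,"dy": 0,"dz": 0,"wx": 0,"wy": 0,"wz": 0},
    {"dx": 0,"dy": 0,"dz": 0,"wx": 0,"wy": 0,"wz": 0},
    {"dx": 0,"dy": 0,"dz": 0,"wx": 0,"wy": 0,"wz": 0},
    {"dx": 0,"dy": 0,"dz": 0.1,"wx": 0,"wy": 0,"wz": 0}
  ],
  "jaw": 0.45
}}

```text
time_s: 9.83
eef_pos: [0.5649, 0.159, 0.1074]
eef_rot: [0.0, 0.996, -0.084, -0.002]
wrist_force: [-0.9, -0.0, -0.6]
opening: 0.447
grasp_force: 0.0
```

Emit:
{"api": "servo_tool", "payload": {
  "steps": [
    {"dx": 0,"dy": 0,"dz": 0.2,"wx": 0,"wy": 0,"wz": 0},
    {"dx": 0,"dy": 0,"dz": 0.4,"wx": 0,"wy": 0,"wz": 0},
    {"dx": 0,"dy": 0,"dz": 0.6,"wx": 0,"wy": 0,"wz": 0},
    {"dx": 0,"dy": 0,"dz": 0.8,"wx": 0,"wy": 0,"wz": 0},
    {"dx": 0,"dy": 0,"dz": 1.0,"wx": 0,"wy": 0,"wz": 0}
  ]
}}

```text
time_s: 10.25
eef_pos: [0.5665, 0.1592, 0.211]
eef_rot: [-0.0, 0.996, -0.084, 0.0]
wrist_force: [1.0, 0.5, -0.0]
opening: 0.45
grasp_force: 0.0
```

Emit:
{"api": "servo_tool", "payload": {
  "steps": [
    {"dx": 0,"dy": 0,"dz": 0.2,"wx": 0,"wy": 0,"wz": 0},
    {"dx": 0,"dy": 0,"dz": 0.4,"wx": 0,"wy": 0,"wz": 0},
    {"dx": 0,"dy": 0,"dz": 0.6,"wx": 0,"wy": 0,"wz": 0},
    {"dx": 0,"dy": 0,"dz": 0.8,"wx": 0,"wy": 0,"wz": 0},
    {"dx": 0,"dy": 0,"dz": 0.8,"wx": 0,"wy": 0,"wz": 0}
  ]
}}

```text
time_s: 10.67
eef_pos: [0.5686, 0.1594, 0.295]
eef_rot: [-0.001, 0.996, -0.084, 0.004]
wrist_force: [0.0, 0.2, -0.0]
opening: 0.449
grasp_force: 0.0
```

Emit:
{"api": "servo_tool", "payload": {
  "steps": [
    {"dx": 0,"dy": 0,"dz": 0,"wx": 0,"wy": 0,"wz": 0},
    {"dx": 0,"dy": 0,"dz": 0,"wx": 0,"wy": 0,"wz": 0},
    {"dx": 0,"dy": 0,"dz": 0,"wx": 0,"wy": 0,"wz": 0},
    {"dx": 0,"dy": 0,"dz": 0,"wx": 0,"wy": 0,"wz": 0},
    {"dx": 0,"dy": 0,"dz": 0,"wx": 0,"wy": 0,"wz": 0}
  ]
}}

```text
time_s: 11.08
eef_pos: [0.566, 0.1591, 0.2881]
eef_rot: [0.0, 0.996, -0.084, -0.001]
wrist_force: [0.2, -0.5, 0.2]
opening: 0.449
grasp_force: 0.0
```

```bash
python3 - <<'E'
from h import *
a=cam("scene")["frame"][100:270,170:410];b=cam("wrist")["frame"]
save({"frame":np.hstack([cv2.resize(a,(423,300)),cv2.resize(b,(376,300))])},"end")
E
```

```text
(no output)
```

View pics/end.png

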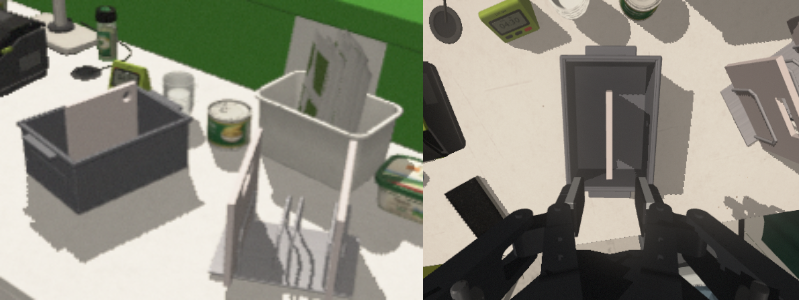

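The small board, with its hang hole at (127,97), stands upright in the middle of the tub. The tub hasn't moved and both wide boards are still in the rack.

```bash
python3 -c "
from bench import workorder;print(workorder.hand_in())"
```

```text
the job is handed in; nothing more can be done
None
```

The smallest board is out of the rack and standing on the floor of the grey tub; I let go only after the force reading showed it had touched down, the two wide boards and the tub stayed put, and the job was handed in at about 11 s.

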